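# Open the battery tester's push-to-release door

### The job

Three steel-blue service units stand on the workshop bench. Gently press in the wide door of the battery tester until its spring catch lets go, then let it swing fully open so that its terminals can be reached; leave the narrow door of its neighbour shut.

Things in the scene. Friction and masses are not known exactly. Their poses are not given: they have to be found in the camera images.
- wide_door (a joint): Door to open: aluminium, no handle, 150 mm wide, 125 mm from free edge (nearest the robot) to hinge, 14 mm thick, 13 mm proud of the case's sloping top. Hinged on its far edge, springs up and away from the robot. rad: 0 shut, -0.04 catch lets go, -0.1 solid stop, 1.75 fully open. Once the pressing finger withdraws, the spring lifts it in about a second and holds it open.
- wide_panel: The wide door's slab. Origin: the spot to press, on its upper face, midway across, 25 mm in from the free edge, 108 to 152 mm above the bench. x: up the door from free edge to hinge, y: along the hinge, z: out of the face (leans 0.2 rad towards the robot). Pressed here it gives way at 2 to 3 N, goes in 4 mm until the catch lets go, 10 mm to the solid stop; over 40 N bends it.
- narrow_door (a joint): Bystander: a door of the same make, length and action, but only 70 mm wide, on another unit, whose case is of the same size (220 mm deep, 200 mm wide, 80 to 125 mm tall, fixed on a board up to 45 mm thick, turned up to 0.15 rad) and has two round black dials beside the door (the third unit has three dials and no door). rad: 0 shut; it must stay shut.
- narrow_panel: The narrow door's slab. Origin: the same point on it, 25 mm in from its free edge, midway across its width. Not to be pressed.

How it is judged:
By the outcome, as a careful person would: the job done as asked, in the order asked, and still so for the second after the job is handed in, with the robot touching nothing.
It also fails if it takes over 29 s, if anything falls off the work surface, if the arm or the gripper's body presses on something with over 40 N, if the wrist force passes 120 N, or if a joint passes its speed limit or range.

### The arm

A 6-joint arm with a two-finger parallel gripper is mounted at the origin on the work surface. World frame = base frame: x ahead of the robot, y to its left, z up, the work surface at z = 0. Lengths are in m, angles in rad, forces in N, time in s.
With the tool pointing down it reaches from about 0.35 to 0.975 m from the base axis. Payload 17.4 kg.
Tool frame: the origin (TCP) lies on the centre line of the jaws, within the pads' length; the fingertips stand 17 mm ahead of it and the grasp point (between the pads) lies 2 mm behind it (manip.tip_reach is the distance from the TCP to the fingertips, in m); z points along the fingers, y is the direction in which the jaws open and shut (so a half turn about z gives the same grasp; the last joint's range is limited). The gripper opens to 85 mm and grips with 20 to 120 N. Pads are 22 mm wide; open, the fingers measure 114 mm over their backs; the gripper's body (76 mm by 85 mm) begins 54 mm behind the grasp point. The pads swing forward as they close: fully open they stand 13 mm farther back than shut.
Start: joints at [-1.344, 0.116, 1.442, -0, 1.584, -0.038], TCP at [0.177, -0.651, 0.248] pointing down, gripper open.
Joint ranges: [-2.83, 2.83], [-0.83, 2.19], [0.07, 2.5], [-1.14, 4.28], [0.01, 3], [-2.97, 2.97]. Speed limits (rad/s): [1.89, 1.89, 2.22, 3.14, 3.14, 3.14].

### API

Orientations are given as a rotation vector (axis times angle).
In Python, from bench import manip gives the robot as it stands. The module is installed in compiled form; this text tells all that it offers.
- The arm moves only by the shell command python3 -m handwheel 'ROWS' [OPENING]. ROWS is JSON, one flat list of numbers, 4 for each row, row after row: the shift along the tool's x, y, z in m, then the turn about the tool's z in degrees. In form: [tx, ty, tz, roll, tx, ty, tz, roll, ...]. A call has 1 to 12 rows; each row shifts and turns the commanded pose from where the row before left it, along the tool's axes as they then stand; what a row does not reach is not made up. A row lasts 1/12 s, in which the tool goes at most 41.7 mm and 7.16 degrees, less where a joint would pass 70% of its speed; a pose out of reach is approached as far as the arm can. A call with a gripper value outside its range is refused whole. OPENING is the finger opening in m, from 0 to 0.0854, set as the call begins (- or left out, the last holds). The fingers move at their own pace and stop on an object; the grip force is fixed at half the most. Time passes only in rows, so rows that do not move let the fingers close. It gives the time, the measured TCP pose, the force and the opening at its end, in the units of the state.
- manip.sense(): the state, without advancing time (a new reading comes with each control period).
- manip.read_camera(name): name is "side" or "top"; returns (picture, depth): 384x512x3 uint8, red, green, blue; 384x512 float32, m along the optical axis (not along the pixel's ray), 0 where there is no reading.
- manip.calibration(name): a dict with "fx", "fy", "cx", "cy" (pixels), "R" (3x3) and "t" (3): a world point X has camera coordinates R X + t. Camera axes: x right, y down, z forward; pixel columns grow to the right and rows downward; lengths in m; the calibration is good to about 2 mm. A picture is of the moment at which its call begins. calibration takes no time and is no camera call.
- manip.hand_in(): hands the job in, once; it reports no verdict.
The state is a dict: "clock": time; "joints": joint angles; "joint_vel": joint speeds; "joint_efforts": joint torques, N m; "tcp_pos": TCP position; "tcp_rot": TCP orientation; "wrist_force": force on the tool from outside, world axes, zero at the start; "ft_torque": the same for the moment, N m; "opening": opening from 0.0 (shut) to 1.0 (fully open).
Only numpy, scipy, OpenCV 4.12 (cv2) and the standard library are available. Lean on these libraries where they do the work, as an engineer would, in place of code of your own. Each camera call takes 0.05 s, during which the arm holds its last target.

## Working session

There is one attempt and no reset: what is moved stays moved. The work goes in short steps, Python scripts to look and compute and a shell command to move; the robot and the scene stay as the last step left them, time stands still between calls to the robot, and variables do not carry over. Pictures are saved under pics/ and viewed, and the job is handed in when it is done.

```bash
mkdir -p pics; python3 - <<'E'
from bench import manip
import cv2,numpy as np
for n in("top","side"):
    p,d=manip.read_camera(n); np.savez(f"{n}0.npz",p=p,d=d)
    cv2.imwrite(f"pics/{n}0.png",p[:,:,::-1]); c=manip.calibration(n); print(n,c)
s=manip.sense();print(s)
E
```

```text
top {'fx': 416.1488384680633, 'fy': 416.1488384680633, 'cx': 256.51883050452545, 'cy': 187.10269608518928, 'R': array([[-0.00480502, -0.99975639,  0.02154236],
       [-0.99695915,  0.0031138 , -0.07786372],
       [ 0.07777768, -0.02185099, -0.99673124]]), 't': array([-0.02936185,  0.59514461,  1.18906718])}
side {'fx': 366.24419438231337, 'fy': 366.24419438231337, 'cx': 250.67076841484013, 'cy': 193.63440649400536, 'R': array([[ 0.99123726, -0.13174088, -0.00964539],
       [-0.07899974, -0.53271454, -0.8425997 ],
       [ 0.10586659,  0.8359782 , -0.538454  ]]), 't': array([-0.55163453,  0.17287891,  0.96178589])}
{'clock': 0.1, 'joints': array([-1.34381917e+00,  1.16484950e-01,  1.44222160e+00,  2.01780811e-05,
        1.58399495e+00, -3.78229947e-02]), 'joint_vel': array([ 6.34893129e-04, -3.50163365e-04, -1.47485259e-05,  1.14701600e-03,
       -1.37956623e-03,  8.73203879e-05]), 'joint_efforts': array([ 7.60897001e-04, -7.33666348e+01, -6.33791685e+01, -4.78812126e-05,
        5.24540199e-03,  6.08810819e-05]), 'tcp_pos': array([ 0.17660552, -0.65132721,  0.24758997]), 'tcp_rot': array([-3.11300096e+00, -4.14587346e-01,  1.32888764e-04]), 'wrist_force': array([-0.34852963, -0.1164516 ,  0.18851697]), 'ft_torque': array([-0.02778106, -0.03300678, -0.03398621]), 'opening': 0.9980077281192834}
```

View pics/top0.png

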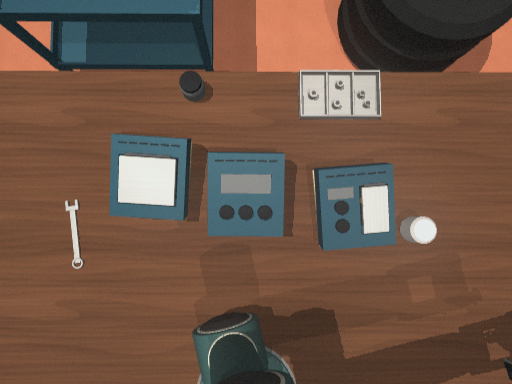

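View pics/side0.png

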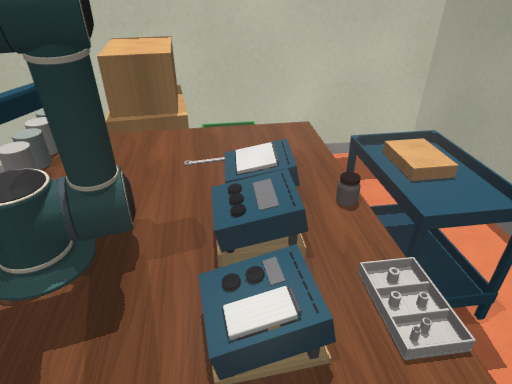

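The top view shows the wide door, the white square around (147,181) on the left unit, with no dials beside it. The narrow door is at (375,209), beside two dials. The side view shows the wide door at (256,158), far off. Next I'll measure it.

```bash
cat > h.py <<'E'
import numpy as np,cv2
from bench import manip
def pts(n,uv,z):
    c=manip.calibration(n);uv=np.atleast_2d(uv).astype(float);z=np.atleast_1d(z)
    P=np.c_[(uv[:,0]-c['cx'])/c['fx']*z,(uv[:,1]-c['cy'])/c['fy']*z,z]
    return (P-c['t'])@c['R']
E
python3 - <<'E'
from h import *
for n,box in(("top",(105,145,190,215)),("side",(225,135,300,180))):
    f=np.load(f"{n}0.npz");p=f['p'].astype(int);d=f['d']
    m=((p.min(2)>150)&(p.max(2)-p.min(2)<40)).astype(np.uint8)
    k=np.zeros_like(m);a,b,c,e=box;k[b:e,a:c]=1;m=m*k
    nn,l,st,ce=cv2.connectedComponentsWithStats(m);i=1+st[1:,4].argmax();m=(l==i).astype(np.uint8)
    print(n,st[i],ce[i])
    me=cv2.erode(m,np.ones((3,3)))
    v,u=np.nonzero(me*(d>0));P=pts(n,np.c_[u,v],d[v,u])
    c0=P.mean(0);w=np.linalg.svd(P-c0)[2] if len(P)<5000 else 0
    nrm=w[2]*np.sign(w[2][2]);print("c",c0,"n",nrm,"res",((P-c0)@nrm).std(), "tilt",np.arccos(nrm[2]))
    cn=cv2.findContours(m,0,1)[0][0];r=cv2.minAreaRect(cn);B=cv2.boxPoints(r)
    q=cv2.approxPolyDP(cn,5,True)[:,0];print(q.tolist())
    C=manip.calibration(n);
    for uv in q:
        D=pts(n,uv,1)[0];o=-C['R'].T@C['t'];ray=D-o
        t=(c0-o)@nrm/(ray@nrm);print(uv,o+t*ray)
E
```

```text
top [ 118  156   58   50 2633] [146.10558299 180.29168249]
c [0.60550169 0.26247919 0.13078124] n [-0.19528279  0.01295903  0.98066136] res 0.002045542982070616 tilt 0.19698374520881684
[[119, 156], [118, 201], [173, 205], [174, 159]]
[119 156] [0.66872118 0.3313807  0.14245987]
[118 201] [0.5516751  0.33874576 0.11905472]
[173 205] [0.54046903 0.19312119 0.11874758]
[174 159] [0.66050783 0.18753231 0.14272521]
side [236 142  40  29 818] [254.56356968 156.30195599]
c [0.60359292 0.25327457 0.1301978 ] n [-0.19146568  0.01440896  0.98139354] res 0.0010370360157860108 tilt 0.1932068920896954
[[271, 143], [236, 150], [237, 170], [275, 162]]
[271 143] [0.66859028 0.3180298  0.14192776]
[236 150] [0.5517503  0.33010637 0.11895547]
[237 170] [0.54110176 0.19124788 0.11891672]
[275 162] [0.65645749 0.18294659 0.14154401]
```

```bash
python3 - <<'E'
from h import *
print(manip.tip_reach)
f=np.load("top0.npz");d=f['d']
for nm,(a,b,c,e) in dict(wide=(105,130,192,222),mid=(200,148,290,240),nar=(310,160,400,252)).items():
    v,u=np.mgrid[b:e,a:c];v=v.ravel();u=u.ravel();P=pts("top",np.c_[u,v],d[v,u]);P=P[P[:,2]>.06]
    print(nm,P.min(0),P.max(0))
s=manip.sense();R=cv2.Rodrigues(s['tcp_rot'])[0]
print(R.round(3));print(R.T@(np.array([.5695,.2645,.165])-s['tcp_pos']))
E
```

```text
0.017
wide [ 0.50050254 -0.00522557  0.06004025] [0.74176989 0.36973825 1.23215311]
mid [ 0.4569094  -0.10080868  0.09788862] [0.6861712  0.09945349 1.23215311]
nar [ 0.4171457  -0.40760757  0.06021944] [ 0.65883281 -0.00522557  1.23215311]
[[ 0.965  0.262 -0.   ]
 [ 0.262 -0.965  0.001]
 [ 0.    -0.001 -1.   ]]
[ 0.61888211 -0.78098685  0.08349323]
```

```bash
python3 -m handwheel '[0.0255,-0.032,-0.008,0,0.0255,-0.032,-0.008,0,0.0255,-0.032,-0.008,0,0.0255,-0.032,-0.008,0,0.0255,-0.032,0,0,0.0255,-0.032,0,0,0.0255,-0.032,0,0,0.0255,-0.032,0,0,0.0255,-0.032,0,0,0.0255,-0.032,0,0,0.0255,-0.032,0,0,0.0255,-0.032,0,0]' 0
python3 -m handwheel '[0.0255,-0.032,0,0,0.0255,-0.032,0,0,0.0255,-0.032,0,0,0.0255,-0.032,0,0,0.0255,-0.032,0,0,0.0255,-0.032,0,0,0.0255,-0.032,0,0,0.0255,-0.032,0,0,0.0255,-0.032,0,0,0.0255,-0.032,0,0,0.0255,-0.032,0,0,0,0,0,0]'
python3 - <<'E'
from h import *
s=manip.sense();R=cv2.Rodrigues(s['tcp_rot'])[0]
print(R.round(3),s['tcp_pos'],s['clock'],s['opening'],s['joints']);print(R.T@(np.array([.5695,.2645,.165])-s['tcp_pos']))
E
```

```text
clock: 1.1
tcp_pos: [0.3715, -0.199, 0.2803]
tcp_rot: [3.114, 0.414, 0.0]
wrist_force: [1.3, -0.6, -0.2]
opening: 0.001
clock: 2.1
tcp_pos: [0.5512, 0.2173, 0.2784]
tcp_rot: [-3.113, -0.42, 0.004]
wrist_force: [-0.3, 0.1, -0.3]
opening: -0.003
[[ 0.964  0.265 -0.002]
 [ 0.265 -0.964  0.   ]
 [-0.002 -0.001 -1.   ]] [0.55117857 0.2173192  0.27835426] 2.1 -0.003198517473433697 [ 3.31966215e-01 -6.85754416e-02  1.58114769e+00  1.18963146e-03
  1.63112981e+00  1.63468820e+00]
[ 0.0304141  -0.04052154  0.11333083]
```

```bash
python3 -m handwheel '[0.015,-0.02,0.01,0,0.015,-0.02,0.03,0,0,0,0.03,0,0,0,0.03,0,0,0,0.013,0,0,0,0.005,0,0,0,0,0,0,0,0,0]'
python3 - <<'E'
from h import *
s=manip.sense();print(s['tcp_pos'],s['wrist_force'],s['clock'])
for n in("side",):
    p,d=manip.read_camera(n);cv2.imwrite("pics/side1.png",cv2.resize(p[110:210,200:333,::-1],None,fx=5,fy=5))
p,d=manip.read_camera("top");cv2.imwrite("pics/top1.png",cv2.resize(p[110:250,80:240,::-1],None,fx=4,fy=4))
E
```

```text
clock: 2.77
tcp_pos: [0.569, 0.2587, 0.1641]
tcp_rot: [-3.114, -0.414, -0.003]
wrist_force: [-0.0, 0.1, 0.1]
opening: -0.003
[0.56904323 0.25869536 0.16405786] [-0.02712609  0.13461742  0.10329853] 2.7667
```

View pics/side1.png

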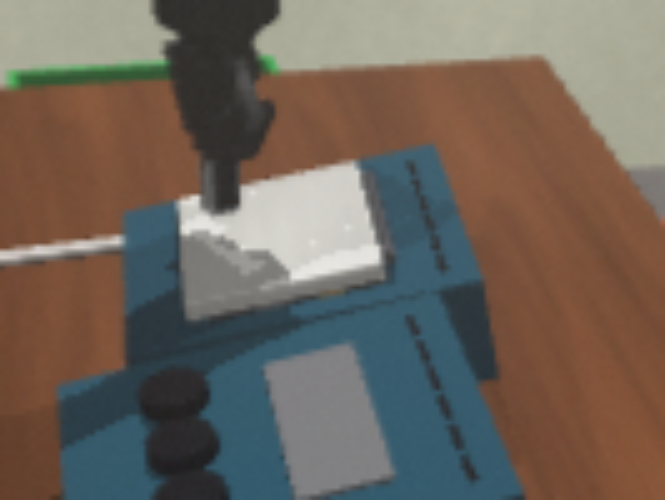

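View pics/top1.png

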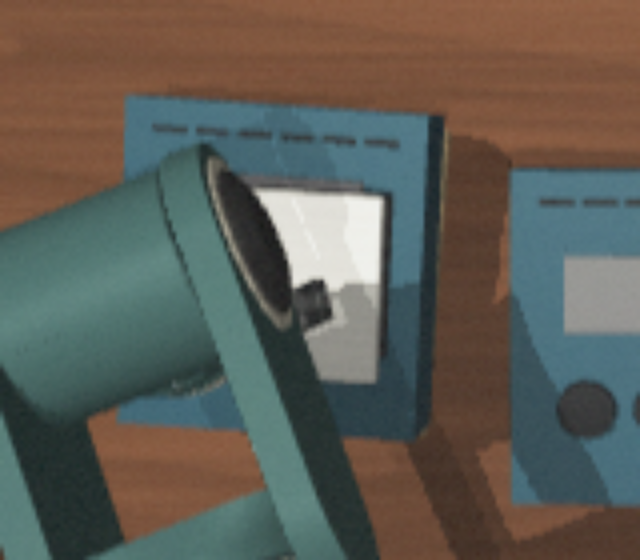

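The side view puts the closed fingertips at about (244,152), just over the free-edge side of the wide door. The forearm hides part of the door in the top view. I'll centre by 6 mm and descend in small steps.

```bash
python3 -m handwheel '[0.0015,-0.006,0.006,0,0,0,0.006,0,0,0,0.004,0,0,0,0.002,0,0,0,0.001,0,0,0,0.001,0,0,0,0,0]';python3 -m handwheel '[0,0,0.001,0,0,0,0.001,0,0,0,0,0]';python3 -m handwheel '[0,0,0.001,0,0,0,0.001,0,0,0,0,0]'
```

```text
clock: 3.45
tcp_pos: [0.5684, 0.2649, 0.1422]
tcp_rot: [-3.114, -0.415, 0.0]
wrist_force: [-0.2, 0.3, 0.6]
opening: 0.002
clock: 3.7
tcp_pos: [0.5686, 0.2649, 0.1405]
tcp_rot: [-3.114, -0.415, -0.001]
wrist_force: [1.0, -0.7, 1.8]
opening: 0.004
clock: 3.95
tcp_pos: [0.5684, 0.2649, 0.1381]
tcp_rot: [-3.114, -0.415, 0.0]
wrist_force: [1.0, 0.2, 1.5]
opening: 0.002
```

```bash
python3 -m handwheel '[0,0,0.001,0,0,0,0.001,0,0,0,0,0]';python3 -m handwheel '[0,0,0.001,0,0,0,0.001,0,0,0,0,0]'
```

```text
clock: 4.2
tcp_pos: [0.5684, 0.2649, 0.1361]
tcp_rot: [-3.114, -0.415, 0.0]
wrist_force: [0.4, 0.3, 2.4]
opening: -0.002
clock: 4.45
tcp_pos: [0.5684, 0.2649, 0.1341]
tcp_rot: [-3.114, -0.415, 0.0]
wrist_force: [0.7, 0.4, 2.8]
opening: -0.003
```

```bash
python3 -m handwheel '[0,0,0.001,0,0,0,0,0,0,0,-0.03,0,-0.02,-0.005,-0.03,0,-0.032,-0.009,-0.015,0,-0.036,-0.01,-0.01,0,-0.036,-0.01,-0.01,0,-0.036,-0.01,-0.01,0,-0.02,-0.005,0,0,0,0,0,0,0,0,0,0,0,0,0,0]'
python3 -m handwheel '[0,0,0,0,0,0,0,0,0,0,0,0,0,0,0,0,0,0,0,0,0,0,0,0,0,0,0,0,0,0,0,0,0,0,0,0,0,0,0,0,0,0,0,0,0,0,0,0]'
python3 - <<'E'
from h import *
for n in("side","top"):
    p,d=manip.read_camera(n);np.savez(n+"2.npz",p=p,d=d);cv2.imwrite(f"pics/{n}2.png",p[:,:,::-1])
E
```

```text
clock: 5.45
tcp_pos: [0.3821, 0.2651, 0.2381]
tcp_rot: [3.114, 0.415, -0.0]
wrist_force: [0.7, -0.7, -0.7]
opening: -0.002
clock: 6.45
tcp_pos: [0.3818, 0.2651, 0.2383]
tcp_rot: [-3.114, -0.415, -0.0]
wrist_force: [0.4, 0.5, -0.2]
opening: 0.003
```

View pics/side2.png

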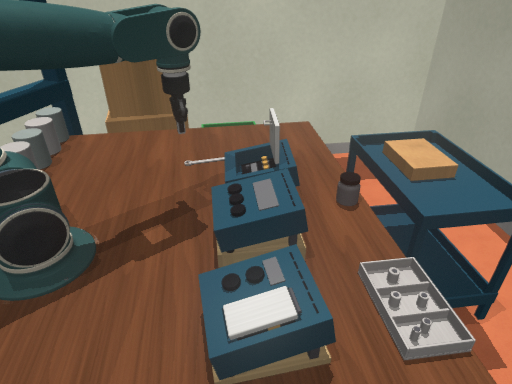

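View pics/top2.png

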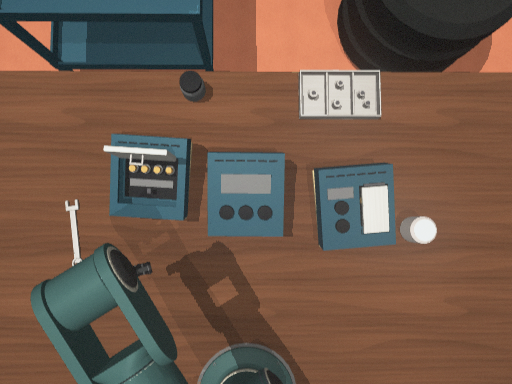

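The wide door stands upright, at (275,133) in the side view. Its terminals are exposed, around (150,170) in the top view, and the narrow door is still shut. Before handing in, I'll check that nothing is still moving.

```bash
python3 -m handwheel '[0,0,0,0,0,0,0,0,0,0,0,0,0,0,0,0,0,0,0,0,0,0,0,0]'
python3 - <<'E'
from h import *
for n in("side","top"):
    p,d=manip.read_camera(n);q=np.load(n+"2.npz")['p'];x=np.abs(p.astype(int)-q).max(2)>40;print(n,x.sum())
f=np.load("top2.npz")['d'];g=np.load("top0.npz")['d']
print("narrow door depth change",np.median((f-g)[188:230,364:386]))
s=np.load("side2.npz");v,u=np.mgrid[112:152,270:279];m=s['p'][112:152,270:279].min(2)>120
P=pts("side",np.c_[u[m],v[m]],s['d'][v[m],u[m]]);P=P[(P[:,0]<.8)]
print(P.min(0),P.max(0));lo=P[P[:,2]<.2].mean(0);hi=P[P[:,2]>.22].mean(0);print(lo,hi)
print(manip.sense()['wrist_force'],manip.sense()['joint_vel'].max(),manip.sense()['clock'])
manip.hand_in()
E
```

```text
clock: 7.05
tcp_pos: [0.3819, 0.2651, 0.2383]
tcp_rot: [-3.114, -0.415, -0.0]
wrist_force: [-0.7, 0.8, -0.3]
opening: -0.001
side 0
top 2
narrow door depth change -4.4941902e-05
[0.65018583 0.1813586  0.24152684] [0.67123028 0.29212611 0.26191677]
[nan nan nan] [0.66129096 0.23256963 0.25897498]
[ 1.10905188  0.06165781 -0.70461   ] 0.0008436508198116757 7.15
the job is handed in; nothing more can be done<stdin>:8: RuntimeWarning: Mean of empty slice.
  ret = um.true_divide(
```

The battery tester's wide door is fully open with its terminals exposed, and I handed the job in at 7.15 s. I pressed the door with the closed fingertips at about 2.8 N, roughly 7–8 mm in. That is past the catch and short of the solid stop. I then withdrew up and back towards the robot, so the spring could lift the door clear of the arm.

**Last checks:**
- **Wide door:** its top edge is about 0.26 m above the bench, almost directly over the hinge, which is where 1.75 rad should put it. The two pictures taken 0.6 s apart are practically identical.
- **Narrow door:** still shut, with a depth change of less than 0.1 mm.
- **Robot:** clear of everything, with only noise-level wrist force (about 1 N).
- **Check that failed:** a second measure of the door's angle, from its lower part, gave no result because the mask caught no pixels there. So the angle rests on the top-edge position and the pictures.

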